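# Lay out the repair kit in the tray

## Task

Lay out the repair kit in the black four-well tray: the black ignition module centred on the yellow mat, the blue float bowl on the red mat, the bright steel key gauge on the green mat and the chrome torque adapter on the white mat, each set down gently (not dropped), lying or standing the same way up as it does on the bench. Leave the look-alikes, the silver float bowl and the brass key gauge, where they are.

Things in the scene. Friction and masses are not known exactly. Their poses are not given: they have to be found in the camera images.
- module_c (a point): Black plastic ignition module lying flat: body 56 (x) x 38 (y) x 22 (z) mm, with a 24 mm wide plug snout standing 9 mm out of its +x end. Point: centre of the body, half-way up (11 mm above its underside). z up. Grasp it across y (38 mm).
- bowl_blue_c (a point): Blue aluminium carburetor float bowl, open side up: round cup, 32 mm high, wall diameter 48 mm, with a 52 mm rim (the top 5 mm) and a little brass post inside. Point: on the axis, half-way up (16 mm above its underside). z up, towards the open side.
- gauge_steel_c (a point): Bright steel crankshaft key gauge lying flat: stepped bar 62 mm long (x), 12 mm thick (z); 22 mm wide (y) from x = -30 to +10 mm, then 16 mm wide to +22, then 9 mm wide to +32. Point: 6 mm above its underside, on the middle line. z up. Grasp it across y, from x = -5 to -10 mm.
- adapter_c (a point): Chrome torque adapter standing upright: round body 32 mm across and 30 mm high, tapering to 36 mm, with a 12.7 mm square drive on top up to 48 mm. Point: on the axis, 18 mm above its underside. z up, towards the square drive.
- mat_yellow: Yellow mat, 78 x 78 x 2 mm, fixed mid-well in one of the tray's four wells (which one varies). Origin: centre of its underside; z up, x and y along the tray's sides. Its top is 6 mm above the bench. For the module. Tray: black, fixed, 240 mm square, 2 x 2 wells 112 mm square, outer walls 20 mm and dividers 12 mm high above the bench.
- mat_red: Red mat, 78 x 78 x 2 mm, fixed mid-well in one of the tray's four wells (which one varies). Origin: centre of its underside; z up, x and y along the tray's sides. Its top is 6 mm above the bench. The blue float bowl goes here.
- mat_green: Green mat, 78 x 78 x 2 mm, fixed mid-well in one of the tray's four wells (which one varies). Origin: centre of its underside; z up, x and y along the tray's sides. Its top is 6 mm above the bench. The steel key gauge goes here.
- mat_white: White mat, 78 x 78 x 2 mm, fixed mid-well in one of the tray's four wells (which one varies). Origin: centre of its underside; z up, x and y along the tray's sides. Its top is 6 mm above the bench. The chrome torque adapter goes here.
- bowl_silver_c (a point): Look-alike to be left: silver (bare aluminium) float bowl, the same shape and size as the blue one. Point as there.
- gauge_brass_c (a point): Look-alike to be left: yellow brass key gauge, the same shape and size as the steel one. Point as there.
Mind the look-alikes: they are no part of the job. Leave any purple or turquoise look-alike of the part that bears module_c alone.

How it is judged:
By the outcome, as a careful person would: the job done as asked, in the order asked, and still so for the second after the job is handed in, with the robot touching nothing.
It also fails if it takes over 109 s, if anything falls off the work surface, if the arm or the gripper's body presses on something with over 40 N, if the wrist force passes 120 N, or if a joint passes its speed limit or range.

## Robot

A 6-joint arm with a two-finger parallel gripper is mounted at the origin on the work surface. World frame = base frame: x ahead of the robot, y to its left, z up, the work surface at z = 0. Lengths are in mm, angles in rad, forces in N, time in s.
With the tool pointing down it reaches from about 275 to 975 mm from the base axis. Payload 8.4 kg.
Tool frame: the origin (TCP) lies where the fingers leave the gripper's body, on its centre line; the fingertips stand 88 mm ahead of it and the grasp point (between the pads) lies 69 mm ahead of it (manip.pinch_z is the distance from the TCP to the grasp point, in mm); z points along the fingers, y is the line along which they close (so a half turn about z gives the same grasp; the last joint's range is limited). The gripper opens to 92 mm and grips with 3 to 60 N. Pads are 20 mm wide; open, the fingers measure 128 mm over their backs; the gripper's body (75 mm by 189 mm) begins 69 mm behind the grasp point.
Start: joints at [-1.296, 0.353, 1.633, -0, 1.155, -0.002], TCP at [170.798, -601.213, 302.683] pointing down, gripper open.
Joint ranges: [-2.63, 2.63], [-0.92, 2.1], [0.06, 2.66], [-1.3, 4.44], [0, 2.69], [-3.02, 3.02]. Speed limits (rad/s): [2.22, 2.22, 2.79, 3.14, 3.14, 3.14].

## Interface

Orientations are given as a unit quaternion [w, x, y, z].
In Python, from plant import manip gives the robot as it stands. The module is installed in compiled form; this text tells all that it offers.
- The arm moves only by the tool jog_arm, never from a script. Its argument "commands" is a list of rows, each an object with "slide": the shift along the tool's x, y, z in mm, a list of three; "turn": the turn, a rotation vector about the tool's x, y, z in degrees, a list of three; "gripper": the opening, from 0 (shut) to 1 (fully open). In form: [{"slide": [tx, ty, tz], "turn": [rx, ry, rz], "gripper": gripper}, ...]. A call has exactly 10 rows; each row shifts and turns the commanded pose from where the row before left it, along the tool's axes as they then stand; what a row does not reach is not made up. A row lasts 1/10 s, in which the tool goes at most 50 mm and 8.59 degrees, less where a joint would pass 70% of its speed; a pose out of reach is approached as far as the arm can. A call is refused whole if a number of a shift passes 50 or a number of a turn 8.59, either way. A call with a gripper value outside its range is refused whole. The fingers move at their own pace and stop on an object; "newtons" is the grip in N (left out, the last holds). Time passes only in rows, so rows that do not move let the fingers close, or fill a call up. It gives the time, the measured TCP pose, the force, the opening and the grip force at its end, in the units of the state.
- manip.get_state(): the state, without advancing time (a new reading comes with each control period).
- manip.capture(name): name is "side" or "top"; returns the picture (420x560x3 uint8, red, green, blue); there is no depth.
- manip.calibration(name): a dict with "fovy" (degrees; the focal length in pixels is half the picture's height over the tangent of half this angle, whatever the lens; pixels are square), "cx", "cy" (the principal point, pixels), "cam_to_world" (4x4, takes a point from camera to world coordinates). Camera axes: x right, y down, z forward; pixel columns grow to the right and rows downward; lengths in mm; the calibration is good to about 2 mm. A picture is of the moment at which its call begins. calibration takes no time and is no camera call.
- manip.sign_off(): hands the job in; it is judged then, once.
The state is a dict: "time": time; "q": joint angles; "dq": joint speeds; "joint_efforts": joint torques, N m; "tcp_pos": TCP position; "ee_rot": TCP orientation; "force": force on the tool from outside, world axes, zero at the start; "ft_torque": the same for the moment, N m; "gripper_width": finger opening in mm; "finger_force": force on a finger pad.
Only numpy, scipy, OpenCV 4.12 (cv2) and the standard library are available. Lean on these libraries where they do the work, as an engineer would, in place of code of your own. Each camera call takes 0.05 s, during which the arm holds its last target. There are 200 camera calls.

## Working session

There is one attempt and no reset: what is moved stays moved. The work goes in short steps, Python scripts to look and compute and a tool call to move; the robot and the scene stay as the last step left them, time stands still between calls to the robot, and variables do not carry over. Pictures are saved under pics/ and viewed, at most 14 in all, crops included, and the job is handed in when it is done.

Besides the shell and the picture viewer there is one more tool, called after "Emit:" in YAML: its name, and indented under it one key for each argument. jog_arm: Moves the arm, as the interface text tells. Its arguments: {"type":"object","properties":{"commands":{"type":"array","items":{"type":"object","properties":{"slide":{"type":"array","items":{"type":"number"}},"turn":{"type":"array","items":{"type":"number"}},"gripper":{"type":"number"}}}},"newtons":{"type":"number"}},"required":["commands"]}

```bash
mkdir -p pics; python3 - <<'E'
from plant import manip
import cv2,numpy as np
for n in("top","side"):
    im=manip.capture(n);cv2.imwrite(f"pics/{n}0.png",cv2.resize(im[:,:,::-1],(800,600),interpolation=cv2.INTER_CUBIC))
    c=manip.calibration(n);print({k:np.round(v,3).tolist() for k,v in c.items()})
s=manip.get_state();print(s)
E
```

```text
{'fovy': 50.197, 'cx': 281.735, 'cy': 210.981, 'cam_to_world': [[0.036, -0.97, 0.242, 311.01], [-0.999, -0.035, 0.007, -99.599], [0.001, -0.242, -0.97, 1184.818], [0.0, 0.0, 0.0, 1.0]]}
{'fovy': 54.457, 'cx': 278.048, 'cy': 214.627, 'cam_to_world': [[0.991, -0.079, 0.103, 484.869], [-0.129, -0.482, 0.866, -895.564], [-0.019, -0.872, -0.488, 523.942], [0.0, 0.0, 0.0, 1.0]]}
{'time': 0.1, 'q': array([-1.29639858e+00,  3.53568686e-01,  1.63405419e+00,  1.76068764e-05,
        1.15521284e+00, -2.44113549e-03]), 'dq': array([-1.38286535e-03,  1.94163701e-04, -3.64955303e-04,  2.70142027e-04,
       -1.82854867e-03,  8.55843191e-05]), 'joint_efforts': array([ 1.71688730e-04, -5.94905913e+01, -3.34928834e+01,  6.98637916e-02,
        1.82690460e-02, -4.37758024e-05]), 'tcp_pos': array([ 170.71025097, -600.88204738,  302.04746027]), 'ee_rot': array([-6.16889123e-04,  9.90435615e-01,  1.37974295e-01, -7.62774907e-05]), 'force': array([-0.00694136, -0.06574487, -1.0122677 ]), 'ft_torque': array([-0.00531158, -0.00707722,  0.0283227 ]), 'finger_force': 0.0, 'gripper_width': 91.8869132291718}
```

View pics/top0.png

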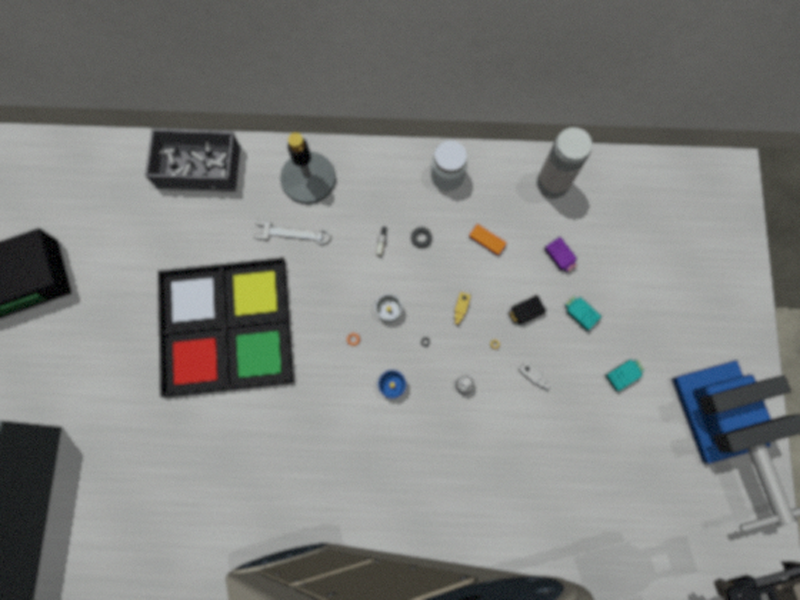

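View pics/side0.png

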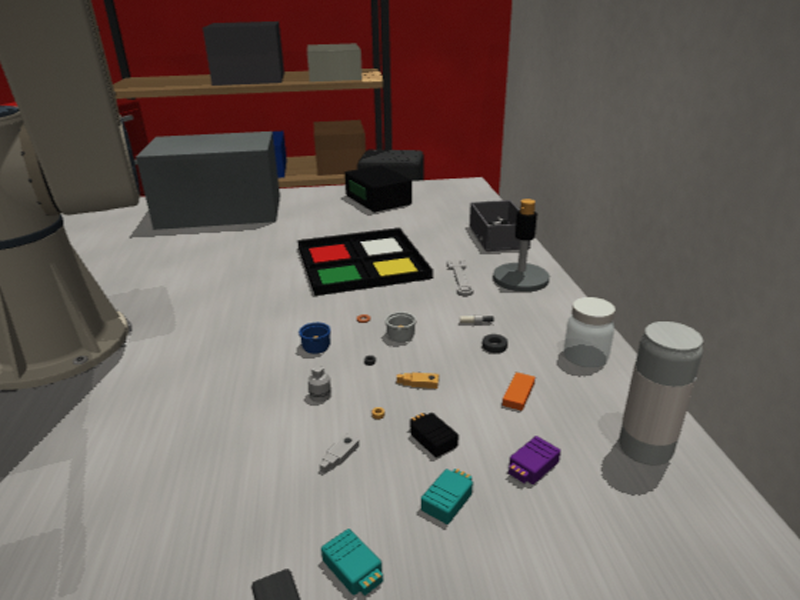

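The top view shows the tray at left (white 192,299; yellow 255,293; red 194,361; green 258,354), blue bowl (392,384), adapter (465,385), steel gauge (534,376) and black module (527,310). The side view agrees. I'll enlarge both for accurate pixel positions.

```bash
cat > h.py <<'E'
from plant import manip
import cv2,numpy as np
def ray(n,u,v):
    c=manip.calibration(n);f=210/np.tan(np.radians(c["fovy"]/2));M=np.array(c["cam_to_world"])
    d=M[:3,:3]@np.array([(u-c["cx"])/f,(v-c["cy"])/f,1]);return M[:3,3],d
def at(n,u,v,z):
    o,d=ray(n,u,v);return (o+d*(z-o[2])/d[2])[:2]
def px(n,p):
    c=manip.calibration(n);f=210/np.tan(np.radians(c["fovy"]/2));M=np.array(c["cam_to_world"])
    q=M[:3,:3].T@(np.array(p)-M[:3,3]);return q[0]/q[2]*f+c["cx"],q[1]/q[2]*f+c["cy"]
def crop(n,x0,y0,w,h,s,out,im=None):
    im=manip.capture(n) if im is None else im
    cv2.imwrite(out,cv2.resize(im[y0:y0+h,x0:x0+w,::-1],None,fx=s,fy=s,interpolation=cv2.INTER_CUBIC))
E
python3 - <<'E'
from h import *
t=manip.capture("top");s=manip.capture("side")
crop("top",255,195,160,100,5,"pics/t1.png",t);crop("side",200,215,150,120,5,"pics/s1.png",s)
hsv=cv2.cvtColor(t,cv2.COLOR_RGB2HSV);hs=cv2.cvtColor(s,cv2.COLOR_RGB2HSV)
R={"yellow":((22,120,100),(34,255,255)),"red":((0,150,90),(6,255,255)),"green":((45,120,60),(75,255,255)),"white":((0,0,150),(180,40,255))}
for k,(a,b) in R.items():
  for n,h,(x0,x1,y0,y1) in(("top",hsv,(110,205,180,280)),("side",hs,(205,305,158,208))):
    m=cv2.inRange(h,a,b);q=np.zeros_like(m);q[y0:y1,x0:x1]=m[y0:y1,x0:x1]
    cn=cv2.findContours(q,0,2)[0]
    if not cn: print(k,n,"none");continue
    # inner of tray: choose biggest not touching the window border
    cn=[c for c in cn if cv2.boundingRect(c)[0]>x0 and cv2.boundingRect(c)[1]>y0]
    c=max(cn,key=cv2.contourArea)
    P=np.array([at(n,u,v,6) for u,v in c[:,0]],np.float32)
    r=cv2.minAreaRect(P);print(k,n,np.round(r[0],1),np.round(r[1],1),round(r[2],1))
E
```

```text
yellow top [612.  191.8] [81.6 81.8] 8.7
yellow side [610.7 195.3] [79.4 68. ] 8.2
red top [477.8 290.7] [81.3 81.1] 8.6
red side [477.6 289.2] [78.9 79. ] 8.3
green top [495. 174.] [80.  80.1] 8.3
green side [494.  177.8] [78.3 68.2] 8.6
white top [594.7 308.5] [77.2 76.4] 8.6
white side [594.5 306.9] [76.2 75.7] 8.6
```

View pics/t1.png

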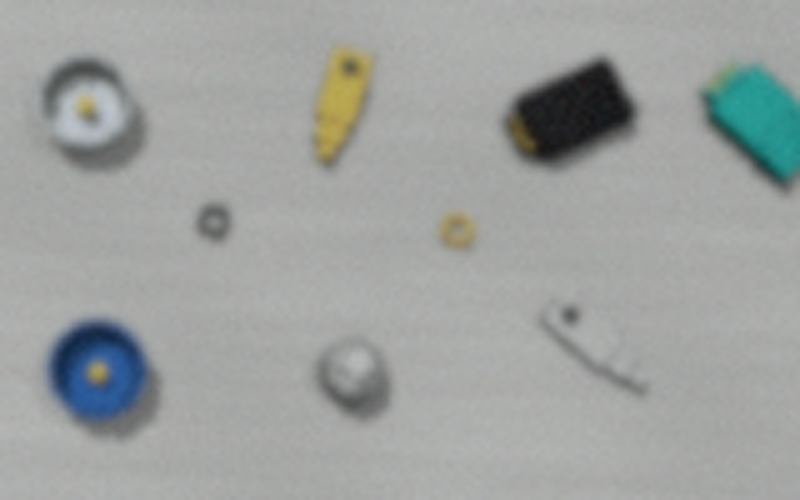

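View pics/s1.png

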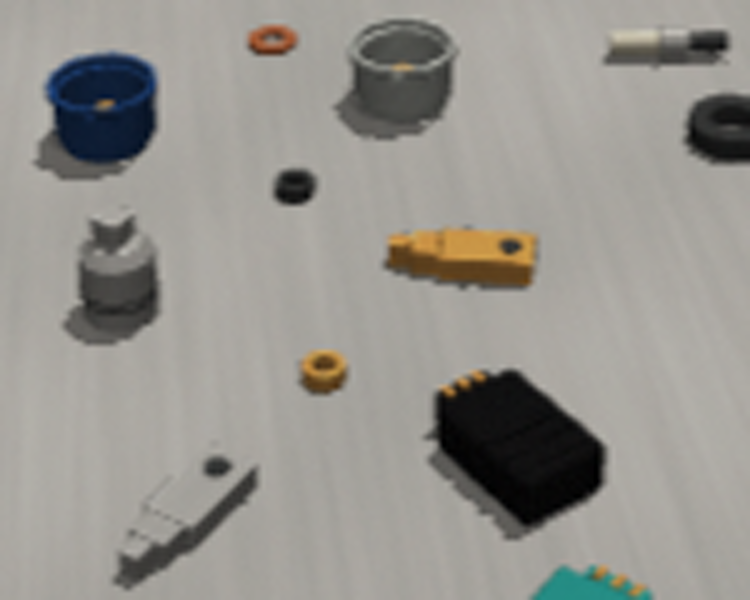

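Top crop: bowl rim centre (100,370), adapter (352,370), steel gauge from (543,310) to (645,390), module body corners (604,60), (634,105), (545,158), with snout at left. The side crop shows the same parts. I'll fit outlines in both views.

```bash
cat > fit.py <<'E'
from h import *
from scipy.optimize import minimize
T=manip.capture("top");S=manip.capture("side")
def box(x0,x1,y,z0,z1): return [(x,s*y,z) for x in(x0,x1) for s in(1,-1) for z in(z0,z1)]
def cyl(r,z0,z1): return [(r*np.cos(a),r*np.sin(a),z) for a in np.arange(0,6.28,.2) for z in(z0,z1)]
MOD=[box(-28,28,19,0,22),box(28,37,12,4,18)]
BOWL=[cyl(24,0,27),cyl(26,27,32)]
GAU=[box(-30,10,11,0,12),box(10,22,8,0,12),box(22,32,4.5,0,12)]
ADA=[cyl(16,0,30),cyl(13,30,36),box(-6.35,6.35,6.35,36,48)]
K=4
def proj(model,x,y,a,n):
    c,s=np.cos(a),np.sin(a);out=[]
    for part in model:
        P=np.array([px(n,(x+c*p[0]-s*p[1],y+s*p[0]+c*p[1],p[2])) for p in part],np.float32)
        out.append(cv2.convexHull(P)[:,0])
    return out
def sil(model,p,n):
    m=np.zeros((420*K,560*K),np.uint8)
    for h in proj(model,*p,n): cv2.fillConvexPoly(m,np.round((h+.5)*K*16-8).astype(np.int32),1,shift=4)
    return m
def fit(model,masks,p0):
    def cost(p):
        return sum(1-(sil(model,p,n)&m).sum()/max(1,(sil(model,p,n)|m).sum()) for n,m in masks.items())
    st=np.array(p0)+np.array([[0,0,0],[6,0,0],[0,6,0],[0,0,.15]])
    r=minimize(cost,p0,method="Nelder-Mead",options=dict(initial_simplex=st,xatol=.05,fatol=1e-4,maxiter=120));return r.x,r.fun
def mask(im,f,roi):
    big=cv2.resize(im,None,fx=K,fy=K,interpolation=cv2.INTER_CUBIC);m=f(big).astype(np.uint8)
    q=np.zeros_like(m);x0,y0,x1,y1=[K*v for v in roi];q[y0:y1,x0:x1]=m[y0:y1,x0:x1];return q
def draw(im,n,items,roi,s,out):
    x0,y0,w,h=roi;o=cv2.resize(im[y0:y0+h,x0:x0+w,::-1],None,fx=s,fy=s,interpolation=cv2.INTER_CUBIC)
    for mo,p in items:
        for hl in proj(mo,*p,n): cv2.polylines(o,[np.round((hl+.5-[x0,y0])*s-.5).astype(np.int32)],True,(0,0,255),1)
    cv2.imwrite(out,o)
E
cat > f1.py <<'E'
from fit import *
dark=lambda b:(b.max(2)<70); blue=lambda b:(b[...,2].astype(int)-b[...,0]>35)
def t(x,y): return 255+(x+.5)/5-.5,195+(y+.5)/5-.5
def s(x,y): return 200+(x+.5)/5-.5,215+(y+.5)/5-.5
m0=at("top",*t(575,108),15);
for nm,q,z in(("hole",((571,315),(217,466)),12),("drive",((355,362),(112,217)),48),("rim",((100,370),(102,86)),32)):
    print(nm,at("top",*t(*q[0]),z),at("side",*s(*q[1]),z))
g0=at("top",*t(571,315),12);g1=at("top",*t(641,385),10);print("tip",g1)
a=np.arctan2(*(g1-g0)[::-1]);gc=g1-32*np.array([np.cos(a),np.sin(a)])
mm={"top":mask(T,dark,(350,203,385,232)),"side":mask(S,dark,(283,285,325,325))}
sn=at("top",*t(520,132),15)-m0
r,f=fit(MOD,mm,[*m0,np.arctan2(sn[1],sn[0])]);print("mod",r,f)
mb={"top":mask(T,blue,(260,255,290,285)),"side":mask(S,blue,(205,222,235,250))}
b,f=fit(BOWL,mb,[*at("top",*t(100,370),32),0]);print("bowl",b,f)
ad=[*at("side",*s(112,217),48),.6];g=[*gc,a];print("ad",ad,"g",g)
it=[(MOD,r),(BOWL,b),(ADA,ad),(GAU,g)]
draw(T,"top",it,(255,195,160,100),5,"pics/t2.png");draw(S,"side",it,(200,215,150,120),5,"pics/s2.png")
E
python3 f1.py
```

```text
hole [ 485.00380854 -324.01228623] [ 484.98662274 -322.88652749]
drive [ 451.76013825 -207.40599956] [ 450.97835396 -210.44575839]
rim [444.92091986 -78.09151127] [446.28834042 -81.63490112]
tip [ 449.82852451 -360.55986692]Traceback (most recent call last):
  File "f1.py", line 12, in <module>
    r,f=fit(MOD,mm,[*m0,np.arctan2(sn[1],sn[0])]);print("mod",r,f)
        ~~~^^^^^^^^^^^^^^^^^^^^^^^^^^^^^^^^^^^^^^
  File "fit.py", line 25, in fit
    r=minimize(cost,p0,method="Nelder-Mead",options=dict(initial_simplex=st,xatol=.05,fatol=1e-4,maxiter=120));return r.x,r.fun
    res = _minimize_neldermead(fun, x0, args, callback, bounds=bounds,
                               **options)
    fxr = func(xr)
    fx = function(np.copy(x), *(wrapper_args + args))
  File "fit.py", line 23, in cost
    return sum(1-(sil(model,p,n)&m).sum()/max(1,(sil(model,p,n)|m).sum()) for n,m in masks.items())
  File "fit.py", line 23, in <genexpr>
    return sum(1-(sil(model,p,n)&m).sum()/max(1,(sil(model,p,n)|m).sum()) for n,m in masks.items())
                  ~~~^^^^^^^^^^^
  File "fit.py", line 19, in sil
    for h in proj(model,*p,n): cv2.fillConvexPoly(m,np.round((h+.5)*K*16-8).astype(np.int32),1,shift=4)
             ~~~~^^^^^^^^^^^^
  File "fit.py", line 14, in proj
    P=np.array([px(n,(x+c*p[0]-s*p[1],y+s*p[0]+c*p[1],p[2])) for p in part],np.float32)
                ~~^^^^^^^^^^^^^^^^^^^^^^^^^^^^^^^^^^^^^^^^^^
  File "h.py", line 9, in px
    c=manip.calibration(n);f=210/np.tan(np.radians(c["fovy"]/2));M=np.array(c["cam_to_world"])
ValueError: time passes only in moves, steps and waits
```

Calibration calls are limited per script, so I'll cache them.

```bash
sed -i 's/c=manip.calibration(n)/c=CAL[n]/; 2a CAL={n:manip.calibration(n) for n in("top","side")}' h.py; python3 f1.py
```

```text
hole [ 485.00380854 -324.01228623] [ 484.98662274 -322.88652749]
drive [ 451.76013825 -207.40599956] [ 450.97835396 -210.44575839]
rim [444.92091986 -78.09151127] [446.28834042 -81.63490112]
tip [ 449.82852451 -360.55986692]
mod [ 596.23362851 -326.6571236     2.03341033] 0.3881978514916563
bowl [ 4.45742521e+02 -7.65577069e+01 -2.15044778e-02] 0.5376819708846584
ad [np.float64(450.97835396337825), np.float64(-210.44575838541755), 0.6] g [np.float64(472.01894244354145), np.float64(-337.5037321239085), np.float64(-2.3370635025086037)]
```

View pics/t2.png

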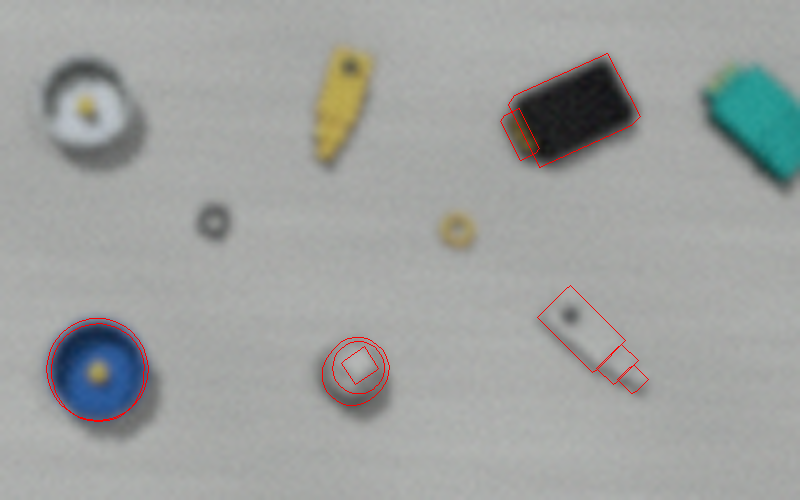

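View pics/s2.png

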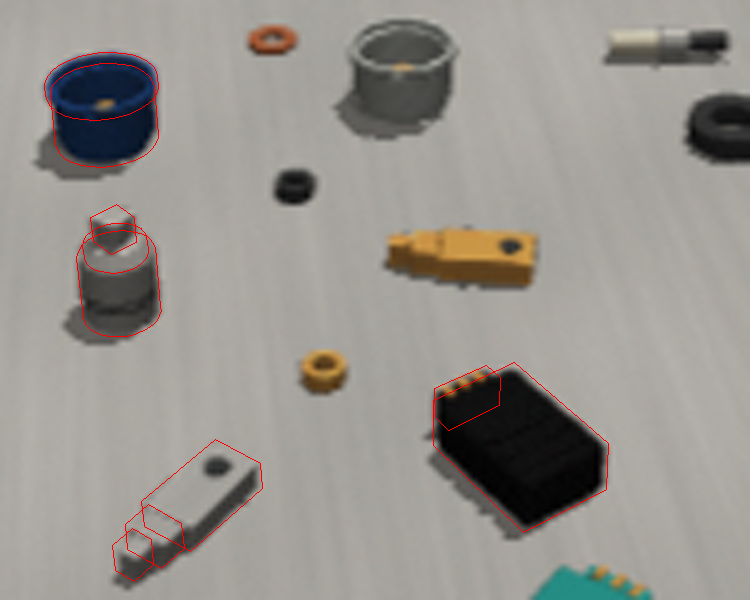

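Outlines fit well: module (596,-326.5, yaw 116.5°), bowl (445.5,-78), adapter (450.3,-209), gauge (471.5,-338.5, yaw -134°). On to the module.

Emit:
jog_arm:
  commands:
    - {"slide":[40,-12,0],"gripper":0.68}
    - {"slide":[40,-12,0],"gripper":0.68}
    - {"slide":[40,-12,0],"gripper":0.68}
    - {"slide":[40,-12,0],"gripper":0.68}
    - {"slide":[40,-12,0],"gripper":0.68}
    - {"slide":[40,-12,0],"gripper":0.68}
    - {"slide":[40,-12,0],"gripper":0.68}
    - {"slide":[40,-12,0],"gripper":0.68}
    - {"slide":[40,-12,0],"gripper":0.68}
    - {"slide":[40,-12,0],"gripper":0.68}
  newtons: 15

```text
validation failed for argument at $.co...
```

Emit:
jog_arm:
  commands:
    - {"slide":[40,-14,0],"gripper":0.68}
    - {"slide":[40,-14,0],"gripper":0.68}
    - {"turn":[0,0,-8.5],"slide":[0,0,10],"gripper":0.68}
    - {"turn":[0,0,-8.5],"slide":[0,0,10],"gripper":0.68}
    - {"turn":[0,0,-8.5],"slide":[0,0,10],"gripper":0.68}
    - {"turn":[0,0,-8.5],"slide":[0,0,10],"gripper":0.68}
    - {"turn":[0,0,-8.5],"slide":[0,0,10],"gripper":0.68}
    - {"turn":[0,0,-8.5],"slide":[0,0,10],"gripper":0.68}
    - {"turn":[0,0,-8.5],"slide":[0,0,10],"gripper":0.68}
    - {"turn":[0,0,-8.5],"slide":[0,0,10],"gripper":0.68}

```text
validation failed for argument at $.co...
```

Emit:
jog_arm:
  commands:
    - {"slide":[40,-12,0],"turn":[0,0,0],"gripper":0.68}
    - {"slide":[40,-12,0],"turn":[0,0,0],"gripper":0.68}
    - {"slide":[40,-12,0],"turn":[0,0,0],"gripper":0.68}
    - {"slide":[40,-12,0],"turn":[0,0,0],"gripper":0.68}
    - {"slide":[40,-12,0],"turn":[0,0,0],"gripper":0.68}
    - {"slide":[40,-12,0],"turn":[0,0,0],"gripper":0.68}
    - {"slide":[40,-12,0],"turn":[0,0,0],"gripper":0.68}
    - {"slide":[40,-12,0],"turn":[0,0,0],"gripper":0.68}
    - {"slide":[40,-12,0],"turn":[0,0,0],"gripper":0.68}
    - {"slide":[40,-12,0],"turn":[0,0,0],"gripper":0.68}
  newtons: 15

```text
time: 1.4
tcp_pos: [524.1, -375.3, 302.8]
ee_rot: [0.0, 0.99, 0.138, 0.0]
force: [0.3, 0.4, -0.0]
gripper_width: 62.7
finger_force: 0.0
```

Emit:
jog_arm:
  commands:
    - {"slide":[41,-14,0],"turn":[0,0,0],"gripper":0.68}
    - {"slide":[41,-13,0],"turn":[0,0,0],"gripper":0.68}
    - {"slide":[0,0,10],"turn":[0,0,-8.5],"gripper":0.68}
    - {"slide":[0,0,10],"turn":[0,0,-8.5],"gripper":0.68}
    - {"slide":[0,0,10],"turn":[0,0,-8.5],"gripper":0.68}
    - {"slide":[0,0,10],"turn":[0,0,-8.5],"gripper":0.68}
    - {"slide":[0,0,10],"turn":[0,0,-8.5],"gripper":0.68}
    - {"slide":[0,0,10],"turn":[0,0,-8.5],"gripper":0.68}
    - {"slide":[0,0,10],"turn":[0,0,-8.5],"gripper":0.68}
    - {"slide":[0,0,10],"turn":[0,0,-8.5],"gripper":0.68}

```text
time: 2.4
tcp_pos: [594.3, -328.1, 222.3]
ee_rot: [0.0, 0.742, 0.671, 0.0]
force: [-0.2, -0.0, 0.2]
gripper_width: 62.4
finger_force: 0.0
```

Emit:
jog_arm:
  commands:
    - {"slide":[0,0,25],"turn":[0,0,-8.5],"gripper":0.68}
    - {"slide":[0,0,25],"turn":[0,0,-8.5],"gripper":0.68}
    - {"slide":[0,0,25],"turn":[0,0,-8.5],"gripper":0.68}
    - {"slide":[0,0,15],"turn":[0,0,-7],"gripper":0.68}
    - {"slide":[0,0,0],"turn":[0,0,0],"gripper":0.68}
    - {"slide":[0,0,0],"turn":[0,0,0],"gripper":0.68}
    - {"slide":[0,0,0],"turn":[0,0,0],"gripper":0.68}
    - {"slide":[0,0,0],"turn":[0,0,0],"gripper":0.68}
    - {"slide":[0,0,0],"turn":[0,0,0],"gripper":0.68}
    - {"slide":[0,0,0],"turn":[0,0,0],"gripper":0.68}

```text
time: 3.4
tcp_pos: [594.5, -328.2, 133.3]
ee_rot: [0.0, 0.528, 0.85, 0.0]
force: [-0.4, -0.1, 0.5]
gripper_width: 62.3
finger_force: 0.0
```

Emit:
jog_arm:
  commands:
    - {"slide":[1,2,8],"turn":[0,0,0],"gripper":0.68}
    - {"slide":[0,0,12],"turn":[0,0,0],"gripper":0.68}
    - {"slide":[0,0,12],"turn":[0,0,0],"gripper":0.68}
    - {"slide":[0,0,8],"turn":[0,0,0],"gripper":0.68}
    - {"slide":[0,0,2],"turn":[0,0,0],"gripper":0.68}
    - {"slide":[0,0,0],"turn":[0,0,0],"gripper":0.2}
    - {"slide":[0,0,0],"turn":[0,0,0],"gripper":0.2}
    - {"slide":[0,0,0],"turn":[0,0,0],"gripper":0.2}
    - {"slide":[0,0,0],"turn":[0,0,0],"gripper":0.2}
    - {"slide":[0,0,0],"turn":[0,0,0],"gripper":0.2}

```text
time: 4.4
tcp_pos: [595.9, -326.5, 91.2]
ee_rot: [0.0, 0.527, 0.85, 0.0]
force: [-0.1, -0.9, 2.5]
gripper_width: 38.3
finger_force: 14.9
```

Emit:
jog_arm:
  commands:
    - {"slide":[0,0,-20],"turn":[0,0,0],"gripper":0.2}
    - {"slide":[0,0,-35],"turn":[0,0,0],"gripper":0.2}
    - {"slide":[20,10,-20],"turn":[0,0,0],"gripper":0.2}
    - {"slide":[38,20,0],"turn":[0,0,0],"gripper":0.2}
    - {"slide":[38,20,0],"turn":[0,0,0],"gripper":0.2}
    - {"slide":[38,20,0],"turn":[0,0,0],"gripper":0.2}
    - {"slide":[38,20,0],"turn":[0,0,0],"gripper":0.2}
    - {"slide":[38,20,0],"turn":[0,0,0],"gripper":0.2}
    - {"slide":[38,20,0],"turn":[0,0,0],"gripper":0.2}
    - {"slide":[38,20,0],"turn":[0,0,0],"gripper":0.2}

```text
time: 5.4
tcp_pos: [602.7, -1.8, 165.8]
ee_rot: [0.0, 0.527, 0.85, 0.0]
force: [0.3, 0.5, -2.0]
gripper_width: 37.6
finger_force: 14.9
```

Emit:
jog_arm:
  commands:
    - {"slide":[38,20,0],"turn":[0,0,0],"gripper":0.2}
    - {"slide":[38,20,0],"turn":[0,0,0],"gripper":0.2}
    - {"slide":[38,20,0],"turn":[0,0,0],"gripper":0.2}
    - {"slide":[38,20,0],"turn":[0,0,0],"gripper":0.2}
    - {"slide":[19,10,0],"turn":[0,0,0],"gripper":0.2}
    - {"slide":[0,0,0],"turn":[0,0,6],"gripper":0.2}
    - {"slide":[0,0,0],"turn":[0,0,6],"gripper":0.2}
    - {"slide":[0,0,0],"turn":[0,0,6],"gripper":0.2}
    - {"slide":[0,0,0],"turn":[0,0,0],"gripper":0.2}
    - {"slide":[0,0,0],"turn":[0,0,0],"gripper":0.2}

```text
time: 6.4
tcp_pos: [607.6, 189.7, 165.7]
ee_rot: [-0.0, 0.653, 0.758, -0.0]
force: [-0.3, -0.1, -1.5]
gripper_width: 37.9
finger_force: 14.9
```

Emit:
jog_arm:
  commands:
    - {"slide":[1.5,4.3,10],"turn":[0,0,0],"gripper":0.2}
    - {"slide":[0,0,20],"turn":[0,0,0],"gripper":0.2}
    - {"slide":[0,0,20],"turn":[0,0,0],"gripper":0.2}
    - {"slide":[0,0,10],"turn":[0,0,0],"gripper":0.2}
    - {"slide":[0,0,5.5],"turn":[0,0,0],"gripper":0.2}
    - {"slide":[0,0,0],"turn":[0,0,0],"gripper":0.2}
    - {"slide":[0,0,0],"turn":[0,0,0],"gripper":0.2}
    - {"slide":[0,0,0],"turn":[0,0,0],"gripper":0.2}
    - {"slide":[0,0,0],"turn":[0,0,0],"gripper":0.2}
    - {"slide":[0,0,0],"turn":[0,0,0],"gripper":0.2}

```text
time: 7.4
tcp_pos: [612.1, 191.9, 100.8]
ee_rot: [0.0, 0.654, 0.757, 0.0]
force: [-0.4, -0.3, -1.4]
gripper_width: 37.8
finger_force: 14.9
```

```bash
python3 - <<'E'
from h import *
a=manip.capture("side");b=manip.capture("top")
A=cv2.resize(a[150:225,200:320,::-1],None,fx=3.3,fy=3.3,interpolation=cv2.INTER_CUBIC)
crop("side",225,155,90,65,8,"pics/p1.png",a)
E
```

```text
(no output)
```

View pics/p1.png

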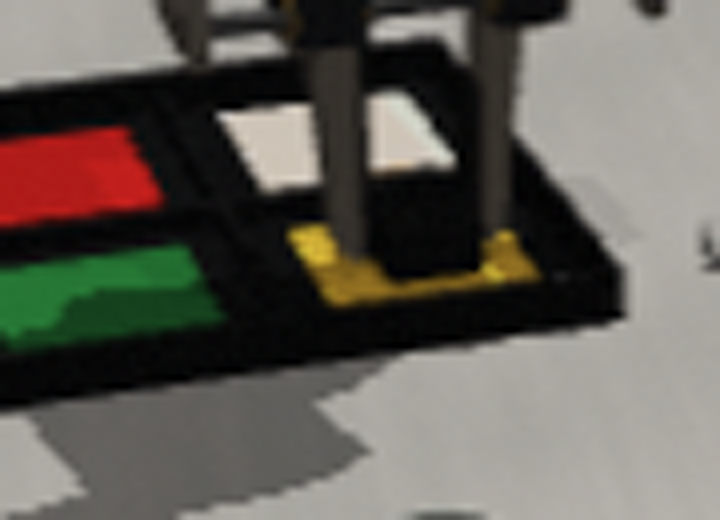

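The module hangs just over the yellow mat, roughly centred (pixel 430,250). Now the last few millimetres, then release.

Emit:
jog_arm:
  commands:
    - {"slide":[0,0,1],"turn":[0,0,0],"gripper":0.2}
    - {"slide":[0,0,1],"turn":[0,0,0],"gripper":0.2}
    - {"slide":[0,0,1],"turn":[0,0,0],"gripper":0.2}
    - {"slide":[0,0,0.5],"turn":[0,0,0],"gripper":0.2}
    - {"slide":[0,0,0.3],"turn":[0,0,0],"gripper":0.2}
    - {"slide":[0,0,0],"turn":[0,0,0],"gripper":0.2}
    - {"slide":[0,0,0],"turn":[0,0,0],"gripper":0.2}
    - {"slide":[0,0,0],"turn":[0,0,0],"gripper":0.2}
    - {"slide":[0,0,0],"turn":[0,0,0],"gripper":0.2}
    - {"slide":[0,0,0],"turn":[0,0,0],"gripper":0.2}

```text
time: 8.5
tcp_pos: [611.8, 191.9, 97.2]
ee_rot: [-0.0, 0.654, 0.757, -0.0]
force: [-3.9, -0.8, 8.1]
gripper_width: 37.7
finger_force: 14.9
```

Emit:
jog_arm:
  commands:
    - {"slide":[0,0,0],"turn":[0,0,0],"gripper":0.55}
    - {"slide":[0,0,0],"turn":[0,0,0],"gripper":0.6}
    - {"slide":[0,0,0],"turn":[0,0,0],"gripper":0.6}
    - {"slide":[0,0,0],"turn":[0,0,0],"gripper":0.6}
    - {"slide":[0,0,-15],"turn":[0,0,0],"gripper":0.6}
    - {"slide":[0,0,-30],"turn":[0,0,0],"gripper":0.6}
    - {"slide":[0,0,-30],"turn":[0,0,0],"gripper":0.8}
    - {"slide":[-20,-17,0],"turn":[0,0,0],"gripper":0.8}
    - {"slide":[-35,-29,0],"turn":[0,0,0],"gripper":0.8}
    - {"slide":[-35,-29,0],"turn":[0,0,0],"gripper":0.8}

```text
time: 9.5
tcp_pos: [550.3, 91.4, 172.7]
ee_rot: [0.001, 0.653, 0.757, 0.001]
force: [0.1, -0.2, -0.3]
gripper_width: 73.3
finger_force: 0.0
```

Emit:
jog_arm:
  commands:
    - {"slide":[-35,-29,0],"turn":[0,0,0],"gripper":0.8}
    - {"slide":[-35,-29,0],"turn":[0,0,0],"gripper":0.8}
    - {"slide":[-35,-29,0],"turn":[0,0,0],"gripper":0.8}
    - {"slide":[-35,-29,0],"turn":[0,0,0],"gripper":0.8}
    - {"slide":[-13,-13,0],"turn":[0,0,0],"gripper":0.8}
    - {"slide":[0,0,0],"turn":[0,0,0],"gripper":0.8}
    - {"slide":[0,0,0],"turn":[0,0,0],"gripper":0.8}
    - {"slide":[0,0,0],"turn":[0,0,0],"gripper":0.8}
    - {"slide":[0,0,0],"turn":[0,0,0],"gripper":0.8}
    - {"slide":[0,0,0],"turn":[0,0,0],"gripper":0.8}

```text
time: 10.5
tcp_pos: [445.8, -77.6, 171.4]
ee_rot: [0.0, 0.653, 0.757, 0.0]
force: [0.4, 0.1, 0.2]
gripper_width: 73.2
finger_force: 0.0
```

```bash
python3 - <<'E'
from h import *
a=manip.capture("side");b=manip.capture("top")
A=cv2.resize(a[155:220,225:315,::-1],(400,289),interpolation=cv2.INTER_CUBIC)
B=cv2.resize(b[175:235,150:210,::-1],(360,360),interpolation=cv2.INTER_CUBIC)
o=np.zeros((360,770,3),np.uint8);o[:289,:400]=A;o[:,410:]=B;cv2.imwrite("pics/p2.png",o)
E
```

```text
(no output)
```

View pics/p2.png

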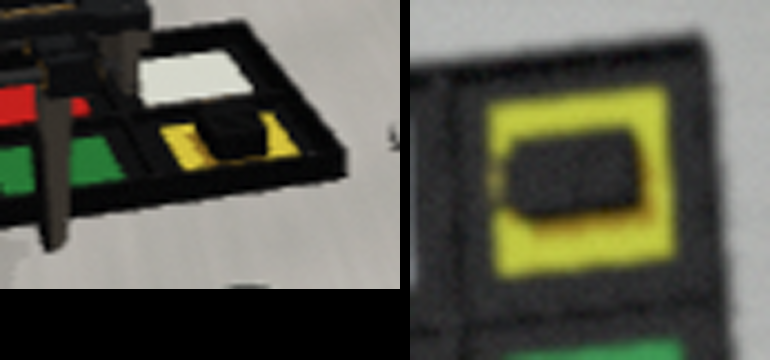

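```bash
cat > f2.py <<'E'
from fit import *
MOD6=[[(p[0],p[1],p[2]+6) for p in part] for part in MOD]
ym=lambda b:(b.max(2)<75)
roi=[(0,0)]
m=mask(T,ym,(162,187,194,220))
n,l,st,_=cv2.connectedComponentsWithStats(m);i=1+np.argmax(st[1:,4]);print(st[i]/K)
m=(l==i).astype(np.uint8)
r,f=fit(MOD6,{"top":m},[612,192,1.715]);print(r,np.degrees(r[2]),f)
Y=[[(x,y,6) for x in(-39,39) for y in(-39,39)]]
draw(T,"top",[(MOD6,r),(Y,(611.8,191.9,.148))],(150,175,60,60),9,"pics/p3.png")
E
python3 f2.py
```

```text
[ 165.25  196.75   23.25   15.   1119.5 ]
[610.80384226 191.43786266   1.56720612] 89.79429611248459 0.2828315182575273
```

View pics/p3.png

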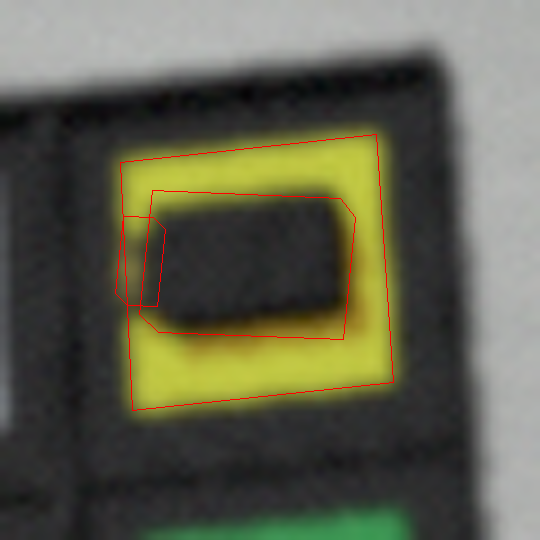

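Emit:
jog_arm:
  commands:
    - {"slide":[0,0,15],"turn":[0,0,0],"gripper":0.8}
    - {"slide":[0,0,25],"turn":[0,0,0],"gripper":0.8}
    - {"slide":[0,0,20],"turn":[0,0,0],"gripper":0.8}
    - {"slide":[0,0,15],"turn":[0,0,0],"gripper":0.8}
    - {"slide":[0,0,5],"turn":[0,0,0],"gripper":0.8}
    - {"slide":[0,0,0],"turn":[0,0,0],"gripper":0.35}
    - {"slide":[0,0,0],"turn":[0,0,0],"gripper":0.35}
    - {"slide":[0,0,0],"turn":[0,0,0],"gripper":0.35}
    - {"slide":[0,0,0],"turn":[0,0,0],"gripper":0.35}
    - {"slide":[0,0,0],"turn":[0,0,0],"gripper":0.35}

```text
time: 11.7
tcp_pos: [445.8, -78.3, 92.0]
ee_rot: [0.001, 0.654, 0.757, 0.0]
force: [0.3, 1.3, 4.6]
gripper_width: 50.6
finger_force: 15.0
```

Emit:
jog_arm:
  commands:
    - {"slide":[0,0,-15],"turn":[0,0,0],"gripper":0.35}
    - {"slide":[0,0,-35],"turn":[0,0,0],"gripper":0.35}
    - {"slide":[18,4,-20],"turn":[0,0,0],"gripper":0.35}
    - {"slide":[38,9,0],"turn":[0,0,0],"gripper":0.35}
    - {"slide":[38,9,0],"turn":[0,0,0],"gripper":0.35}
    - {"slide":[38,9,0],"turn":[0,0,0],"gripper":0.35}
    - {"slide":[38,9,0],"turn":[0,0,0],"gripper":0.35}
    - {"slide":[38,9,0],"turn":[0,0,0],"gripper":0.35}
    - {"slide":[38,9,0],"turn":[0,0,0],"gripper":0.35}
    - {"slide":[38,9,0],"turn":[0,0,0],"gripper":0.35}

```text
time: 12.7
tcp_pos: [470.0, 214.1, 161.5]
ee_rot: [0.0, 0.654, 0.757, 0.0]
force: [0.6, -0.7, -0.8]
gripper_width: 50.9
finger_force: 15.0
```

Emit:
jog_arm:
  commands:
    - {"slide":[38,9,0],"turn":[0,0,0],"gripper":0.35}
    - {"slide":[38,9,0],"turn":[0,0,0],"gripper":0.35}
    - {"slide":[0,0,0],"turn":[0,0,0],"gripper":0.35}
    - {"slide":[0,0,10],"turn":[0,0,0],"gripper":0.35}
    - {"slide":[0,0,15],"turn":[0,0,0],"gripper":0.35}
    - {"slide":[0,0,15],"turn":[0,0,0],"gripper":0.35}
    - {"slide":[0,0,5],"turn":[0,0,0],"gripper":0.35}
    - {"slide":[0,0,0],"turn":[0,0,0],"gripper":0.35}
    - {"slide":[0,0,0],"turn":[0,0,0],"gripper":0.35}
    - {"slide":[0,0,0],"turn":[0,0,0],"gripper":0.35}

```text
time: 13.7
tcp_pos: [477.4, 290.3, 116.9]
ee_rot: [0.0, 0.654, 0.757, 0.0]
force: [-0.2, 0.8, -1.1]
gripper_width: 50.7
finger_force: 15.0
```

Emit:
jog_arm:
  commands:
    - {"slide":[0,0,6],"turn":[0,0,0],"gripper":0.35}
    - {"slide":[0,0,6],"turn":[0,0,0],"gripper":0.35}
    - {"slide":[0,0,3],"turn":[0,0,0],"gripper":0.35}
    - {"slide":[0,0,2],"turn":[0,0,0],"gripper":0.35}
    - {"slide":[0,0,1],"turn":[0,0,0],"gripper":0.35}
    - {"slide":[0,0,0.5],"turn":[0,0,0],"gripper":0.35}
    - {"slide":[0,0,0.4],"turn":[0,0,0],"gripper":0.35}
    - {"slide":[0,0,0],"turn":[0,0,0],"gripper":0.35}
    - {"slide":[0,0,0],"turn":[0,0,0],"gripper":0.35}
    - {"slide":[0,0,0],"turn":[0,0,0],"gripper":0.35}

```text
time: 14.7
tcp_pos: [476.9, 290.3, 98.0]
ee_rot: [-0.0, 0.654, 0.757, -0.0]
force: [-2.9, -1.9, 5.8]
gripper_width: 50.8
finger_force: 15.0
```

Emit:
jog_arm:
  commands:
    - {"slide":[0,0,0],"turn":[0,0,0],"gripper":0.72}
    - {"slide":[0,0,0],"turn":[0,0,0],"gripper":0.72}
    - {"slide":[0,0,0],"turn":[0,0,0],"gripper":0.72}
    - {"slide":[0,0,0],"turn":[0,0,0],"gripper":0.72}
    - {"slide":[0,0,-15],"turn":[0,0,0],"gripper":0.72}
    - {"slide":[0,0,-30],"turn":[0,0,0],"gripper":0.72}
    - {"slide":[0,0,-30],"turn":[0,0,0],"gripper":0.6}
    - {"slide":[-38.5,-5.6,0],"turn":[0,0,0],"gripper":0.6}
    - {"slide":[-38.5,-5.6,0],"turn":[0,0,0],"gripper":0.6}
    - {"slide":[-38.5,-5.6,0],"turn":[0,0,0],"gripper":0.6}

```text
time: 15.7
tcp_pos: [477.3, 172.7, 173.9]
ee_rot: [0.0, 0.653, 0.757, 0.001]
force: [-0.3, -0.1, 0.4]
gripper_width: 55.0
finger_force: 0.0
```

Emit:
jog_arm:
  commands:
    - {"slide":[-38.5,-5.6,0],"turn":[0,0,0],"gripper":0.6}
    - {"slide":[-38.5,-5.6,0],"turn":[0,0,0],"gripper":0.6}
    - {"slide":[-38.5,-5.6,0],"turn":[0,0,0],"gripper":0.6}
    - {"slide":[-38.5,-5.6,0],"turn":[0,0,0],"gripper":0.6}
    - {"slide":[-38.5,-5.6,0],"turn":[0,0,0],"gripper":0.6}
    - {"slide":[-38.5,-5.6,0],"turn":[0,0,0],"gripper":0.6}
    - {"slide":[-38.5,-5.6,0],"turn":[0,0,0],"gripper":0.6}
    - {"slide":[-38.5,-5.6,0],"turn":[0,0,0],"gripper":0.6}
    - {"slide":[-38.5,-5.6,0],"turn":[0,0,0],"gripper":0.6}
    - {"slide":[-38.5,-5.6,0],"turn":[0,0,0],"gripper":0.6}

```text
time: 16.7
tcp_pos: [477.8, -217.2, 173.7]
ee_rot: [0.001, 0.654, 0.757, 0.0]
force: [1.7, 0.2, -0.3]
gripper_width: 55.3
finger_force: 0.0
```

Emit:
jog_arm:
  commands:
    - {"slide":[-38.5,-5.6,0],"turn":[0,0,0],"gripper":0.6}
    - {"slide":[-38.5,-5.6,0],"turn":[0,0,0],"gripper":0.6}
    - {"slide":[-38.5,-5.6,0],"turn":[0,0,0],"gripper":0.6}
    - {"slide":[0,0,5],"turn":[0,0,8.5],"gripper":0.6}
    - {"slide":[0,0,10],"turn":[0,0,8.5],"gripper":0.6}
    - {"slide":[0,0,10],"turn":[0,0,8.5],"gripper":0.6}
    - {"slide":[0,0,10],"turn":[0,0,8.5],"gripper":0.6}
    - {"slide":[0,0,10],"turn":[0,0,8.5],"gripper":0.6}
    - {"slide":[0,0,5],"turn":[0,0,8.5],"gripper":0.6}
    - {"slide":[0,0,0],"turn":[0,0,1.2],"gripper":0.6}

```text
time: 17.7
tcp_pos: [477.8, -332.1, 122.7]
ee_rot: [-0.0, 0.921, 0.391, -0.0]
force: [0.3, -0.3, 0.4]
gripper_width: 55.1
finger_force: 0.0
```

```bash
python3 - <<'E'
from h import *
a=manip.capture("side");b=manip.capture("top")
A=cv2.resize(a[290:335,205:265,::-1],(400,300),interpolation=cv2.INTER_CUBIC)
B=cv2.resize(b[175:285,105:215,::-1],(390,390),interpolation=cv2.INTER_CUBIC)
o=np.zeros((390,800,3),np.uint8);o[:300,:400]=A;o[:,410:]=B;cv2.imwrite("pics/p4.png",o)
s=manip.get_state();print(s["tcp_pos"],2*np.degrees(np.arctan2(s["ee_rot"][2],s["ee_rot"][1])))
E
```

```text
[ 478.15266044 -332.32879036  123.27098163] 46.33715513133434
```

View pics/p4.png

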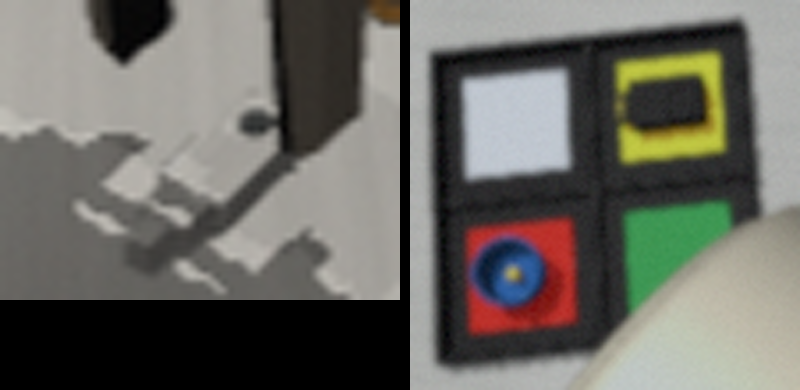

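Bowl sits at mid red mat once parallax is allowed for (rim 508,272; mat centre 521,276). The fingers straddle the steel gauge. Descending and gripping.

Emit:
jog_arm:
  commands:
    - {"slide":[-1.5,-0.4,6],"turn":[0,0,0],"gripper":0.6}
    - {"slide":[0,0,10],"turn":[0,0,0],"gripper":0.6}
    - {"slide":[0,0,10],"turn":[0,0,0],"gripper":0.6}
    - {"slide":[0,0,5],"turn":[0,0,0],"gripper":0.6}
    - {"slide":[0,0,2],"turn":[0,0,0],"gripper":0.1}
    - {"slide":[0,0,0],"turn":[0,0,0],"gripper":0.1}
    - {"slide":[0,0,0],"turn":[0,0,0],"gripper":0.1}
    - {"slide":[0,0,0],"turn":[0,0,0],"gripper":0.1}
    - {"slide":[0,0,0],"turn":[0,0,0],"gripper":0.1}
    - {"slide":[0,0,0],"turn":[0,0,0],"gripper":0.1}
  newtons: 20

```text
time: 18.8
tcp_pos: [476.6, -333.0, 89.6]
ee_rot: [0.0, 0.92, 0.392, 0.0]
force: [0.5, 0.6, 0.9]
gripper_width: 21.7
finger_force: 19.6
```

Emit:
jog_arm:
  commands:
    - {"slide":[0,0,-15],"turn":[0,0,0],"gripper":0.1}
    - {"slide":[0,0,-35],"turn":[0,0,0],"gripper":0.1}
    - {"slide":[15,-13,-20],"turn":[0,0,0],"gripper":0.1}
    - {"slide":[32,-28.6,0],"turn":[0,0,0],"gripper":0.1}
    - {"slide":[32,-28.6,0],"turn":[0,0,0],"gripper":0.1}
    - {"slide":[32,-28.6,0],"turn":[0,0,0],"gripper":0.1}
    - {"slide":[32,-28.6,0],"turn":[0,0,0],"gripper":0.1}
    - {"slide":[32,-28.6,0],"turn":[0,0,0],"gripper":0.1}
    - {"slide":[32,-28.6,0],"turn":[0,0,0],"gripper":0.1}
    - {"slide":[32,-28.6,0],"turn":[0,0,0],"gripper":0.1}

```text
time: 19.8
tcp_pos: [488.4, -11.3, 160.6]
ee_rot: [0.0, 0.92, 0.392, 0.001]
force: [1.0, -0.2, -0.8]
gripper_width: 22.1
finger_force: 19.6
```

Emit:
jog_arm:
  commands:
    - {"slide":[32,-28.6,0],"turn":[0,0,0],"gripper":0.1}
    - {"slide":[32,-28.6,0],"turn":[0,0,0],"gripper":0.1}
    - {"slide":[32,-28.6,0],"turn":[0,0,0],"gripper":0.1}
    - {"slide":[32,-28.6,0],"turn":[0,0,0],"gripper":0.1}
    - {"slide":[16,-16,0],"turn":[0,0,0],"gripper":0.1}
    - {"slide":[0,0,0],"turn":[0,0,-8.5],"gripper":0.1}
    - {"slide":[0,0,0],"turn":[0,0,-8.5],"gripper":0.1}
    - {"slide":[0,0,0],"turn":[0,0,-8.5],"gripper":0.1}
    - {"slide":[0,0,0],"turn":[0,0,-8.5],"gripper":0.1}
    - {"slide":[0,0,0],"turn":[0,0,-8.5],"gripper":0.1}

```text
time: 20.8
tcp_pos: [494.2, 181.4, 160.5]
ee_rot: [0.0, 0.713, 0.701, 0.0]
force: [-0.6, -0.6, -0.8]
gripper_width: 21.8
finger_force: 19.6
```

Emit:
jog_arm:
  commands:
    - {"slide":[0,0,10],"turn":[0,0,-8.5],"gripper":0.1}
    - {"slide":[0,0,20],"turn":[0,0,-1.2],"gripper":0.1}
    - {"slide":[0,0,10],"turn":[0,0,0],"gripper":0.1}
    - {"slide":[0,0,5],"turn":[0,0,0],"gripper":0.1}
    - {"slide":[0,0,0],"turn":[0,0,0],"gripper":0.1}
    - {"slide":[0,0,0],"turn":[0,0,0],"gripper":0.1}
    - {"slide":[0,0,0],"turn":[0,0,0],"gripper":0.1}
    - {"slide":[0,0,0],"turn":[0,0,0],"gripper":0.1}
    - {"slide":[0,0,0],"turn":[0,0,0],"gripper":0.1}
    - {"slide":[0,0,0],"turn":[0,0,0],"gripper":0.1}

```text
time: 21.8
tcp_pos: [494.2, 181.3, 114.7]
ee_rot: [0.0, 0.654, 0.757, 0.0]
force: [-0.7, 1.0, -0.6]
gripper_width: 21.5
finger_force: 19.6
```

```bash
python3 - <<'E'
from h import *
a=manip.capture("side")
crop("side",205,155,90,60,8,"pics/p5.png",a)
s=manip.get_state();print(s["tcp_pos"],2*np.degrees(np.arctan2(s["ee_rot"][2],s["ee_rot"][1])))
E
```

```text
[494.16469593 181.27735232 114.62406966] 98.35736979231233
```

View pics/p5.png

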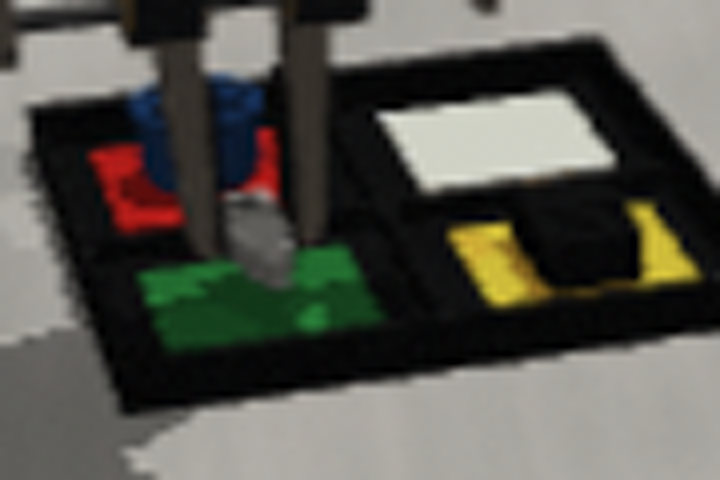

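The gauge is held level above the green mat (tip at 280,280). Lowering.

Emit:
jog_arm:
  commands:
    - {"slide":[0,0,6],"turn":[0,0,0],"gripper":0.1}
    - {"slide":[0,0,6],"turn":[0,0,0],"gripper":0.1}
    - {"slide":[0,0,3],"turn":[0,0,0],"gripper":0.1}
    - {"slide":[0,0,2],"turn":[0,0,0],"gripper":0.1}
    - {"slide":[0,0,1],"turn":[0,0,0],"gripper":0.1}
    - {"slide":[0,0,0.6],"turn":[0,0,0],"gripper":0.1}
    - {"slide":[0,0,0.4],"turn":[0,0,0],"gripper":0.1}
    - {"slide":[0,0,0],"turn":[0,0,0],"gripper":0.1}
    - {"slide":[0,0,0],"turn":[0,0,0],"gripper":0.1}
    - {"slide":[0,0,0],"turn":[0,0,0],"gripper":0.1}

```text
time: 22.85
tcp_pos: [494.1, 181.3, 95.7]
ee_rot: [0.0, 0.654, 0.757, 0.0]
force: [-0.6, -0.7, 1.8]
gripper_width: 22.1
finger_force: 19.6
```

Emit:
jog_arm:
  commands:
    - {"slide":[0,0,0.3],"turn":[0,0,0],"gripper":0.1}
    - {"slide":[0,0,0],"turn":[0,0,0],"gripper":0.3}
    - {"slide":[0,0,0],"turn":[0,0,0],"gripper":0.45}
    - {"slide":[0,0,0],"turn":[0,0,0],"gripper":0.45}
    - {"slide":[0,0,0],"turn":[0,0,0],"gripper":0.45}
    - {"slide":[0,0,-15],"turn":[0,0,0],"gripper":0.45}
    - {"slide":[0,0,-30],"turn":[0,0,0],"gripper":0.6}
    - {"slide":[0,0,-35],"turn":[0,0,0],"gripper":0.6}
    - {"slide":[-38,-10,0],"turn":[0,0,0],"gripper":0.6}
    - {"slide":[-38,-10,0],"turn":[0,0,0],"gripper":0.6}

```text
time: 23.85
tcp_pos: [486.0, 103.1, 176.4]
ee_rot: [0.001, 0.653, 0.758, 0.001]
force: [-0.1, -0.7, -0.8]
gripper_width: 55.3
finger_force: 0.0
```

Emit:
jog_arm:
  commands:
    - {"slide":[-38,-10,0],"turn":[0,0,0],"gripper":0.6}
    - {"slide":[-38,-10,0],"turn":[0,0,0],"gripper":0.6}
    - {"slide":[-38,-10,0],"turn":[0,0,0],"gripper":0.6}
    - {"slide":[-38,-10,0],"turn":[0,0,0],"gripper":0.6}
    - {"slide":[-38,-10,0],"turn":[0,0,0],"gripper":0.6}
    - {"slide":[-38,-10,0],"turn":[0,0,0],"gripper":0.6}
    - {"slide":[-38,-10,0],"turn":[0,0,0],"gripper":0.6}
    - {"slide":[-38,-10,0],"turn":[0,0,0],"gripper":0.6}
    - {"slide":[0,0,0],"turn":[0,0,0],"gripper":0.6}
    - {"slide":[0,0,0],"turn":[0,0,0],"gripper":0.6}

```text
time: 24.85
tcp_pos: [450.1, -209.8, 175.1]
ee_rot: [-0.0, 0.655, 0.756, 0.0]
force: [0.3, 0.2, 0.6]
gripper_width: 55.3
finger_force: 0.0
```

```bash
python3 - <<'E'
from h import *
a=manip.capture("side");b=manip.capture("top")
A=cv2.resize(a[245:290,200:260,::-1],(400,300),interpolation=cv2.INTER_CUBIC)
B=cv2.resize(b[175:285,105:215,::-1],(390,390),interpolation=cv2.INTER_CUBIC)
o=np.zeros((390,800,3),np.uint8);o[:300,:400]=A;o[:,410:]=B;cv2.imwrite("pics/p6.png",o)
s=manip.get_state();print(s["tcp_pos"],2*np.degrees(np.arctan2(s["ee_rot"][2],s["ee_rot"][1])))
E
```

```text
[ 450.24229429 -208.51098505  175.02606837] 98.36717274121378
```

View pics/p6.png

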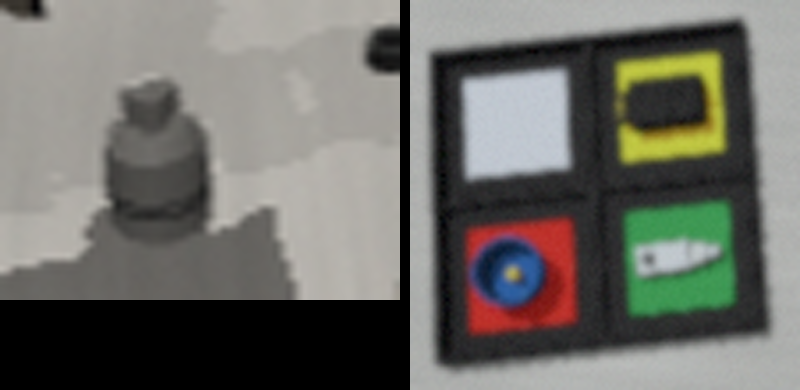

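Gauge lies centred on the green mat (634–722, 257; mat centre 680,260). The adapter stands under the gripper. Descending.

Emit:
jog_arm:
  commands:
    - {"slide":[0,0,15],"turn":[0,0,0],"gripper":0.6}
    - {"slide":[0,0,25],"turn":[0,0,0],"gripper":0.6}
    - {"slide":[0,0,20],"turn":[0,0,0],"gripper":0.6}
    - {"slide":[0,0,15],"turn":[0,0,0],"gripper":0.6}
    - {"slide":[0,0,8],"turn":[0,0,0],"gripper":0.6}
    - {"slide":[0,0,0],"turn":[0,0,0],"gripper":0.2}
    - {"slide":[0,0,0],"turn":[0,0,0],"gripper":0.2}
    - {"slide":[0,0,0],"turn":[0,0,0],"gripper":0.2}
    - {"slide":[0,0,0],"turn":[0,0,0],"gripper":0.2}
    - {"slide":[0,0,0],"turn":[0,0,0],"gripper":0.2}

```text
time: 25.95
tcp_pos: [450.9, -209.3, 92.9]
ee_rot: [0.001, 0.654, 0.757, 0.0]
force: [0.3, 2.9, 5.6]
gripper_width: 31.2
finger_force: 20.0
```

Emit:
jog_arm:
  commands:
    - {"slide":[0,0,-15],"turn":[0,0,0],"gripper":0.2}
    - {"slide":[0,0,-35],"turn":[0,0,0],"gripper":0.2}
    - {"slide":[19,8.5,-30],"turn":[0,0,0],"gripper":0.2}
    - {"slide":[37.7,16.7,0],"turn":[0,0,0],"gripper":0.2}
    - {"slide":[37.7,16.7,0],"turn":[0,0,0],"gripper":0.2}
    - {"slide":[37.7,16.7,0],"turn":[0,0,0],"gripper":0.2}
    - {"slide":[37.7,16.7,0],"turn":[0,0,0],"gripper":0.2}
    - {"slide":[37.7,16.7,0],"turn":[0,0,0],"gripper":0.2}
    - {"slide":[37.7,16.7,0],"turn":[0,0,0],"gripper":0.2}
    - {"slide":[37.7,16.7,0],"turn":[0,0,0],"gripper":0.2}

```text
time: 26.95
tcp_pos: [533.4, 90.5, 172.3]
ee_rot: [0.0, 0.654, 0.757, -0.0]
force: [1.4, -0.4, -0.8]
gripper_width: 31.5
finger_force: 20.0
```

Emit:
jog_arm:
  commands:
    - {"slide":[37.7,16.7,0],"turn":[0,0,0],"gripper":0.2}
    - {"slide":[37.7,16.7,0],"turn":[0,0,0],"gripper":0.2}
    - {"slide":[37.7,16.7,0],"turn":[0,0,0],"gripper":0.2}
    - {"slide":[37.7,16.7,0],"turn":[0,0,0],"gripper":0.2}
    - {"slide":[37.7,16.7,0],"turn":[0,0,0],"gripper":0.2}
    - {"slide":[19,8.5,0],"turn":[0,0,0],"gripper":0.2}
    - {"slide":[0,0,10],"turn":[0,0,0],"gripper":0.2}
    - {"slide":[0,0,20],"turn":[0,0,0],"gripper":0.2}
    - {"slide":[0,0,10],"turn":[0,0,0],"gripper":0.2}
    - {"slide":[0,0,0],"turn":[0,0,0],"gripper":0.2}

```text
time: 27.95
tcp_pos: [592.8, 306.0, 130.1]
ee_rot: [-0.001, 0.654, 0.757, -0.002]
force: [-0.1, -0.6, -1.0]
gripper_width: 30.9
finger_force: 20.0
```

Emit:
jog_arm:
  commands:
    - {"slide":[1.7,2.2,6],"turn":[0,0,0],"gripper":0.2}
    - {"slide":[0,0,8],"turn":[0,0,0],"gripper":0.2}
    - {"slide":[0,0,7],"turn":[0,0,0],"gripper":0.2}
    - {"slide":[0,0,5],"turn":[0,0,0],"gripper":0.2}
    - {"slide":[0,0,2],"turn":[0,0,0],"gripper":0.2}
    - {"slide":[0,0,1],"turn":[0,0,0],"gripper":0.2}
    - {"slide":[0,0,1],"turn":[0,0,0],"gripper":0.2}
    - {"slide":[0,0,0.5],"turn":[0,0,0],"gripper":0.2}
    - {"slide":[0,0,0],"turn":[0,0,0],"gripper":0.2}
    - {"slide":[0,0,0],"turn":[0,0,0],"gripper":0.2}

```text
time: 28.95
tcp_pos: [596.2, 309.6, 101.9]
ee_rot: [0.0, 0.654, 0.757, 0.0]
force: [0.8, -0.5, -1.5]
gripper_width: 31.5
finger_force: 20.0
```

Emit:
jog_arm:
  commands:
    - {"slide":[-1.2,-1.6,1],"turn":[0,0,0],"gripper":0.2}
    - {"slide":[0,0,0.8],"turn":[0,0,0],"gripper":0.2}
    - {"slide":[0,0,0.5],"turn":[0,0,0],"gripper":0.2}
    - {"slide":[0,0,0.4],"turn":[0,0,0],"gripper":0.2}
    - {"slide":[0,0,0.3],"turn":[0,0,0],"gripper":0.2}
    - {"slide":[0,0,0.2],"turn":[0,0,0],"gripper":0.2}
    - {"slide":[0,0,0],"turn":[0,0,0],"gripper":0.2}
    - {"slide":[0,0,0],"turn":[0,0,0],"gripper":0.2}
    - {"slide":[0,0,0],"turn":[0,0,0],"gripper":0.2}
    - {"slide":[0,0,0],"turn":[0,0,0],"gripper":0.2}

```text
time: 29.95
tcp_pos: [594.7, 308.1, 99.0]
ee_rot: [0.0, 0.654, 0.757, 0.0]
force: [-2.2, -0.4, 5.3]
gripper_width: 31.5
finger_force: 20.0
```

Contact. Release and back away.

Emit:
jog_arm:
  commands:
    - {"slide":[0,0,0],"turn":[0,0,0],"gripper":0.45}
    - {"slide":[0,0,0],"turn":[0,0,0],"gripper":0.55}
    - {"slide":[0,0,0],"turn":[0,0,0],"gripper":0.55}
    - {"slide":[0,0,0],"turn":[0,0,0],"gripper":0.55}
    - {"slide":[0,0,-15],"turn":[0,0,0],"gripper":0.55}
    - {"slide":[0,0,-30],"turn":[0,0,0],"gripper":0.55}
    - {"slide":[0,0,-40],"turn":[0,0,0],"gripper":0.55}
    - {"slide":[-35,-15,0],"turn":[0,0,0],"gripper":0.55}
    - {"slide":[-35,-15,0],"turn":[0,0,0],"gripper":0.55}
    - {"slide":[-35,-15,0],"turn":[0,0,0],"gripper":0.55}

```text
time: 30.95
tcp_pos: [565.3, 196.9, 185.0]
ee_rot: [0.001, 0.653, 0.757, 0.001]
force: [-0.2, -0.5, 0.1]
gripper_width: 50.7
finger_force: 0.0
```

Emit:
jog_arm:
  commands:
    - {"slide":[-35,-15,0],"turn":[0,0,0],"gripper":0.55}
    - {"slide":[-35,-15,0],"turn":[0,0,0],"gripper":0.55}
    - {"slide":[-35,-15,0],"turn":[0,0,0],"gripper":0.55}
    - {"slide":[-35,-15,0],"turn":[0,0,0],"gripper":0.55}
    - {"slide":[-35,-15,0],"turn":[0,0,0],"gripper":0.55}
    - {"slide":[-35,-15,0],"turn":[0,0,0],"gripper":0.55}
    - {"slide":[-35,-15,0],"turn":[0,0,0],"gripper":0.55}
    - {"slide":[0,0,0],"turn":[0,0,0],"gripper":0.55}
    - {"slide":[0,0,0],"turn":[0,0,0],"gripper":0.55}
    - {"slide":[0,0,0],"turn":[0,0,0],"gripper":0.55}

```text
time: 31.95
tcp_pos: [497.7, -59.4, 184.1]
ee_rot: [0.0, 0.654, 0.757, 0.0]
force: [0.2, -0.8, -0.7]
gripper_width: 50.6
finger_force: 0.0
```

```bash
python3 - <<'E'
from h import *
a=manip.capture("side");b=manip.capture("top")
A=cv2.resize(a[145:225,200:320,::-1],(400,267),interpolation=cv2.INTER_CUBIC)
B=cv2.resize(b[175:285,105:215,::-1],(390,390),interpolation=cv2.INTER_CUBIC)
o=np.zeros((390,800,3),np.uint8);o[:267,:400]=A;o[:,410:]=B;cv2.imwrite("pics/p7.png",o)
E
```

```text
(no output)
```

View pics/p7.png

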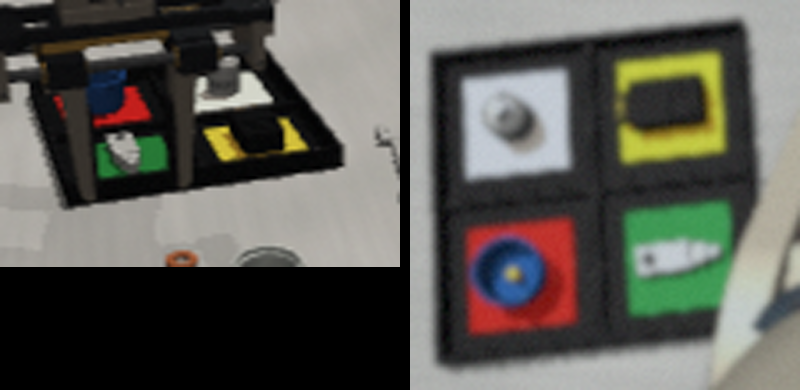

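All four parts sit on their mats, upright and centred once parallax is allowed for. Handing in.

```bash
python3 -c "
from plant import manip
print(manip.sign_off())"
```

```text
the job is handed in; nothing more can be done
None
```

I set all four parts down gently on their mats in the order asked, left the look-alikes untouched, and handed the job in at about 32 s. The final pictures show each part centred to within about 2 mm; the sign-off returned no verdict.

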